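Take the micropipette from its slanted stand and hold it upright over the small beaker

ROBOT

A 6-joint arm with a two-finger parallel gripper is mounted at the origin on a cart in front of the work surface, level with it; the furniture and walls round the work are solid. World frame = base frame: x ahead of the robot, y to its left, z up, the work surface at z = 0. Lengths are in mm, angles in rad, forces in N, time in s.
With the tool pointing down it reaches from about 275 to 725 mm from the base axis. Payload 15.9 kg.
Tool frame: the origin (TCP) lies at the very end of the fingers, on their centre line; the grasp point (between the pads) lies 19 mm behind it (manip.grip_depth is the z of the grasp point in the tool frame, in mm); z points along the fingers, y is the line along which they close (so a half turn about z gives the same grasp; the last joint's range is limited). The gripper opens to 85 mm and grips with 20 to 120 N. Pads are 22 mm wide; open, the fingers measure 114 mm over their backs; the gripper's body (76 mm by 85 mm) begins 54 mm behind the grasp point. The pads swing forward as they close: fully open they stand 13 mm farther back than shut.
Start: joints at [-1.105, 0.213, -0.034, 1.323, 0, 1.571], TCP at [224.561, -446.719, 231.306] pointing down, gripper open.
Joint ranges: [-2.98, 2.98], [-0.74, 1.72], [-1.14, 1.35], [-2.1, 2.04], [-1.57, 1.44], [-3.14, 3.14]. Speed limits (rad/s): [1.89, 1.89, 2.39, 2.57, 3.14, 3.14].

INTERFACE

Orientations are given as a unit quaternion [x, y, z, w].
In Python, from workcell import manip, viewer gives the robot as it stands.
- The arm moves only by the tool send_rows, never from a script. Its argument "commands" is a list that holds one entry, the list of rows, each a list of 6 numbers: the shift along the tool's x, y, z in mm, then the turn, a rotation vector about the tool's x, y, z in degrees. A call has 1 to 12 rows; each row shifts and turns the commanded pose from where the row before left it, along the tool's axes as they then stand; what a row does not reach is not made up. A row lasts 1/8 s, in which the tool goes at most 62.5 mm and 10.7 degrees, less where a joint would pass 70% of its speed; a pose out of reach is approached as far as the arm can. A call with a gripper value outside its range is refused whole. "claw" is the closure, from 0 (fully open) to 1 (shut), set as the call begins (left out, the last holds). The fingers move at their own pace and stop on an object; "squeeze" is the grip in N (left out, the last holds). Time passes only in rows, so rows that do not move let the fingers close. It gives the time, the measured TCP pose, the force, the opening and the grip force at its end, in the units of the state.
- manip.get_obs(): the state, without advancing time (a new reading comes with each control period).
- viewer.capture(name): name is "scene" or "top" or "wrist"; returns a dict with "color" (400x640x3 uint8, red, green, blue), "range_z" (400x640 float32, mm along the optical axis (not along the pixel's ray), 0 where there is no reading), "fx", "fy", "cx", "cy" (pixels), "rvec" (rotation vector, rad) and "tvec" (3), from world to camera coordinates, as OpenCV has them; the wrist camera has in their place "mount" (4x4, takes a point from camera to tool coordinates, whose origin is the TCP and whose axes are the flange's). Camera axes: x right, y down, z forward; pixel columns grow to the right and rows downward; lengths in mm; the calibration is good to about 2 mm. A picture is of the moment at which its call begins: read the wrist's pose just before it.
- manip.hand_in(): hands the job in; it is judged then, once.
The state is a dict: "time": time; "joints": joint angles; "qvel": joint speeds; "tau": joint torques, N m; "ee_pos": TCP position; "tool_rot": TCP orientation; "force": force on the tool from outside, world axes, zero at the start; "wrist_torque": the same for the moment, N m; "width": finger opening in mm; "finger_force": force on a finger pad.
Only numpy, scipy, OpenCV 4.12 (cv2) and the standard library are available. Lean on these libraries where they do the work, as an engineer would, in place of code of your own. Each camera call takes 0.05 s, during which the arm holds its last target. There are 200 camera calls.

TASK

Draw the micropipette out of its slanted stand, turn it upright with its tip pointing straight down, and hold it still with the tip over the middle of the mouth of the smaller beaker, a finger's breadth or two above the rim, ready to dispense. Finish while still holding it there: do not put it down or let go. Leave the vial in the stand and do not touch or shift the glassware and the cup.

Things in the scene. Friction and masses are not known exactly. Their poses are not given: they have to be found in the camera images.
- pipette: micropipette, 165 mm long, 90 g: grey round body, diameter 25 mm; thin white shaft ending in the tip; small yellow plunger at the other end. Its y axis runs from tip to plunger; the centre line is x = -1.5, z = 12.5 mm: tip at y = -82, body y = -20 to 68, plunger end y = 82. At the start it sits loosely in either hole of the stand, tip down, leaning like the stand's holes
- pipette_tip (a point): the lower end (tip) of the micropipette, on its centre line; axes as the pipette's. It must be drawn about 110 mm along its own length until the tip is clear of the stand's upper plate
- pipette_body (a point): point on the micropipette's centre line, 129 mm from the tip, in the middle of the 48 mm of body that show above the stand's upper plate: a good place to grip; axes as the pipette's
- stand: white slanted stand fixed to the worktop: base 125 x 176 x 6 mm, an upper plate with two 30 mm holes 84 mm apart, and 32 mm under it a lower plate with 14 mm holes that pass only the thin shaft. Origin: centre of its underside; z up, x to its back. Things in it lean 35 degrees from vertical towards its -x side (front, roughly facing the robot). Highest edge about 115 mm above the worktop
- stand_hole_a (a point): centre of the mouth of the upper plate's hole on the stand's +y side; axes as the stand's
- stand_hole_b (a point): centre of the mouth of the upper plate's hole on the stand's -y side; axes as the stand's
- vial: closed glass vial with a black cap, 23 mm in diameter, 52 mm high, in the stand's other hole and leaning like the pipette; stays there. Origin at the centre of its underside, z along its length
- small_beaker: the smaller clear beaker, with spout, outer diameter 55 mm at the rim, 68 mm high, light and loose, standing upright. Origin at the centre of its underside, z up
- small_beaker_mouth (a point): centre of the smaller beaker's mouth, level with its rim, 68 mm above the worktop; z up
- large_beaker: the larger clear beaker, with spout, 74 mm in diameter, 94 mm high, loose, to be left alone. Origin at the centre of its underside
- sample_cup: open plastic sample cup, 58 mm in diameter, 71 mm high, with a label round it, loose, to be left alone. Origin at the centre of its underside. The two beakers and the cup stand to the right of the stand and change places

How it is judged:
By the outcome, as a careful person would: the job done as asked, in the order asked, and still so for the second after the job is handed in, while the arm keeps its last pose, push and grip.
It also fails if it takes over 40 s, if anything falls off the work surface, if the arm or the gripper's body presses on something with over 40 N, if the wrist force passes 120 N, or if a joint passes its speed limit or range.

## Working session

There is one attempt and no reset: what is moved stays moved. The work goes in short steps, Python scripts to look and compute and a tool call to move; the robot and the scene stay as the last step left them, time stands still between calls to the robot, and variables do not carry over. Pictures are saved under pics/ and viewed, at most 13 in all, crops included, and the job is handed in when it is done.

Besides the shell and the picture viewer there is one more tool, called after "Request:" in YAML: its name, and indented under it one key for each argument. send_rows: Moves the arm, as the interface text tells. Its arguments: {"type":"object","properties":{"commands":{"type":"array"},"claw":{"type":"number"},"squeeze":{"type":"number"}},"required":["commands"]}

```bash
mkdir -p pics; ls; python3 - <<'E'
from workcell import manip, viewer
import cv2,numpy as np,pickle
o=manip.get_obs();print({k:np.round(v,3) for k,v in o.items()},manip.grip_depth)
for n in ("scene","top"):
    c=viewer.capture(n);pickle.dump(c,open(n+'.pkl','wb'))
    cv2.imwrite(f'pics/{n}1.png',c['color'][:,:,::-1])
    R=cv2.Rodrigues(np.array(c['rvec'],float))[0];print(n,c['fx'],c['cx'],c['cy'],'cam at',-R.T@np.array(c['tvec']).ravel(),'fwd',R[2])
E
```

```text
pics
{'time': np.float64(0.0), 'joints': array([-1.105,  0.213, -0.035,  1.323,  0.   ,  1.571]), 'qvel': array([ 0.001, -0.   ,  0.001,  0.001, -0.   ,  0.001]), 'tau': array([ 4.0000e-03, -6.8617e+01,  4.8711e+01,  1.8000e-02, -0.0000e+00,
        0.0000e+00]), 'ee_pos': array([ 224.423, -446.449,  230.81 ]), 'tool_rot': array([ 0.973,  0.231, -0.   , -0.001]), 'force': array([-0.434, -0.405,  0.752]), 'wrist_torque': array([-0.041, -0.002, -0.03 ]), 'finger_force': np.float64(0.0), 'width': np.float64(85.471)} -18.700000000000003
scene 466.46214198547267 321.31828856219624 201.40541579422785 cam at [-139.53870735  573.73479972  559.45357864] fwd [ 0.63873305 -0.59972556 -0.4820263 ]
top 450.3853747476331 317.2644032276027 206.1614725807654 cam at [ 249.20855863  -24.61816047 1171.05674334] fwd [ 0.20940254 -0.01383858 -0.97773159]
```

View pics/scene1.png

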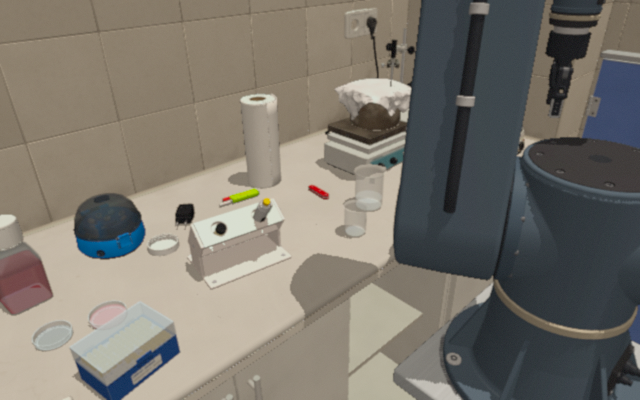

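View pics/top1.png

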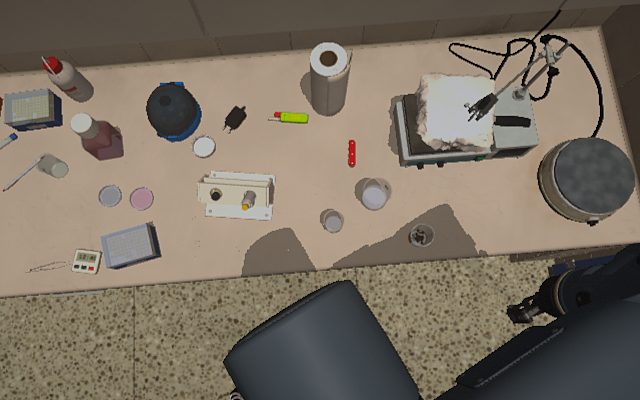

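The top view shows the stand at about (237,195), with the pipette in its right-hand hole (plunger at 245,207) and the vial cap at (215,196). The small beaker is at about (333,220), the large one at (375,193) and the cup at (421,236). The scene view agrees: plunger at (267,202), small beaker at (355,217).

```bash
cat > h.py <<'E'
import cv2,numpy as np,pickle
def cam(c):
    R=cv2.Rodrigues(np.array(c['rvec'],float))[0];t=np.array(c['tvec'],float).ravel();return R,t
def ray(c,u,v):
    R,t=cam(c);return -R.T@t,R.T@np.array([(u-c['cx'])/c['fx'],(v-c['cy'])/c['fy'],1.])
def plane(c,u,v,z):
    o,d=ray(c,u,v);return o+d*(z-o[2])/d[2]
def tri(c1,p1,c2,p2):
    o,d=ray(c1,*p1);q,e=ray(c2,*p2);s=np.linalg.lstsq(np.c_[d,-e],q-o,rcond=None)[0]
    a,b=o+s[0]*d,q+s[1]*e;return (a+b)/2,np.linalg.norm(a-b)
def cloud(c):
    R,t=cam(c);v,u=np.mgrid[:400,:640];z=c['range_z'].astype(float)
    P=np.stack([(u-c['cx'])/c['fx']*z,(v-c['cy'])/c['fy']*z,z],-1);return (P-t)@R
E
python3 - <<'E'
from h import *
S,T=[pickle.load(open(n+'.pkl','rb')) for n in('scene','top')]
def yel(c,x0,x1,y0,y1):
    h=cv2.cvtColor(c['color'],cv2.COLOR_RGB2HSV);m=cv2.inRange(h,(18,130,110),(35,255,255));k=np.zeros_like(m);k[y0:y1,x0:x1]=1
    v,u=np.nonzero(m*k);return (u.mean(),v.mean()),len(u)
a,n=yel(S,255,280,190,225);b,m=yel(T,235,260,190,215);print(a,n,b,m,tri(S,a,T,b))
for nm,c,(x0,x1,y0,y1) in(('S',S,(185,295,200,285)),('T',T,(195,276,170,222))):
    P=cloud(c);Q=P[y0:y1,x0:x1].reshape(-1,3);C=c['color'][y0:y1,x0:x1].reshape(-1,3).astype(int)
    g=(c['range_z'][y0:y1,x0:x1].ravel()>0)
    up=Q[g&(Q[:,2]>65)&(Q[:,2]<118)]
    # robust plane fit
    best=0;rng=np.random.default_rng(0)
    for _ in range(500):
        p=up[rng.choice(len(up),3,False)];nn=np.cross(p[1]-p[0],p[2]-p[0]);l=np.linalg.norm(nn)
        if l<50:continue
        i=abs((up-p[0])@nn/l)<1.5
        if i.sum()>best:best=i.sum();I=i
    w=up[I];nn=np.linalg.svd(w-w.mean(0))[2][2];nn*=np.sign(nn[2])
    print(nm,len(up),best,'plate c',w.mean(0),'n',nn,'tilt',np.degrees(np.arccos(nn[2])),'yaw of front',np.degrees(np.arctan2(nn[1],nn[0])))
    r=Q[g&((Q-w.mean(0))@nn>6)];print('above plate',len(r),r.mean(0),r.min(0),r.max(0))
    base=Q[g&(Q[:,2]>2)&(Q[:,2]<11)];print('base',base.min(0),base.max(0))
for z,p in((68,(333,220)),(94,(375,193))):print(plane(T,*p,z))
s=cv2.resize(S['color'][170:290,180:390],None,fx=3.8,fy=3.8,interpolation=2)[:,:,::-1]
cv2.imwrite('pics/s2.png',s)
s=cv2.resize(T['color'][160:260,190:450],None,fx=3,fy=3,interpolation=2)[:,:,::-1]
cv2.imwrite('pics/t2.png',s)
E
```

```text
(np.float64(264.7358490566038), np.float64(200.0)) 53 (np.float64(244.63333333333333), np.float64(206.63333333333333)) 30 (array([483.08505025, 130.49379849, 146.90583219]), np.float64(3.083083933615349))
S 2318 1291 plate c [525.06131765 177.00940036  97.37295433] n [-0.56669638  0.09498722  0.81843304] tilt 35.07175879092247 yaw of front 170.48477881263076
above plate 360 [498.71718307 153.75056896 119.48772046] [473.15170704 113.9169872   95.09566808] [530.85727241 218.87206447 150.65845109]
base [418.88700977 -65.884648     2.02248662] [844.07360199 272.70616298  10.94306533]
T 1769 661 plate c [525.79212939 165.00438781  99.031451  ] n [-0.55979034  0.08641077  0.82411647] tilt 34.50098301422883 yaw of front 171.22492569836265
above plate 227 [503.32236298 144.48713267 125.58792485] [474.32143204 110.54751898  96.77058663] [533.29774312 216.21281246 152.74830719]
base [472.73661256  64.10303737   2.00417226] [626.67095371 283.17300479  10.94395302]
[446.9965748  -76.24073765  68.        ]
[ 500.662703   -184.18424834   94.        ]
```

View pics/t2.png

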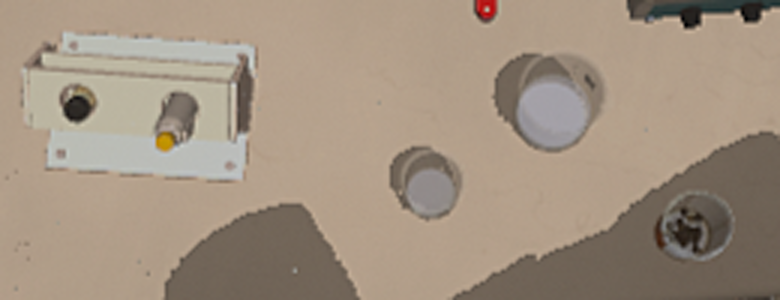

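View pics/s2.png

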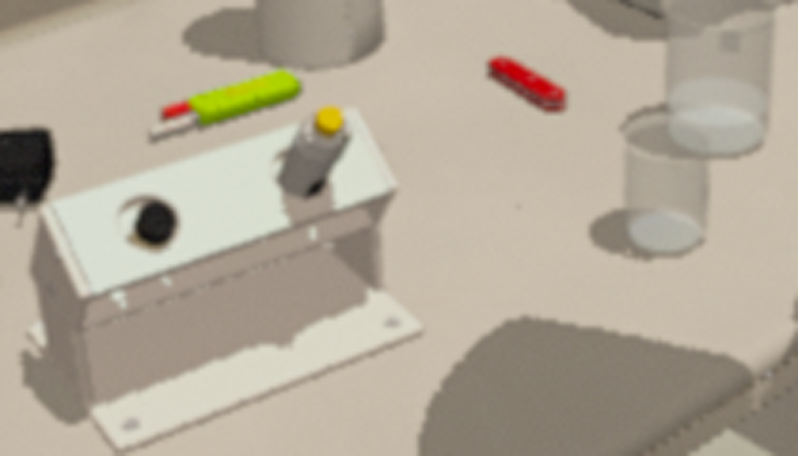

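The crops give plunger (329,120)/3.8 in the scene view and (165,141)/3 in the top view. They also show the small beaker's base disc at (431,192) and (666,232), and its rim at about (434,179) and (667,122). I'll triangulate these, then plan a grasp with the tool coaxial with the pipette, so that the final pose points straight down.

```bash
cat >> h.py <<'E'
from scipy.spatial.transform import Rotation as Ro
def delta(p,q,P,M):
    "shift in present tool axes, rotvec deg in tool axes"
    R=Ro.from_quat(q);return np.round(R.inv().apply(P-p),1),np.round((R.inv()*Ro.from_matrix(M)).as_rotvec(degrees=True),2)
E
python3 - <<'E'
from h import *
S,T=[pickle.load(open(n+'.pkl','rb')) for n in('scene','top')]
def yel(c,x0,x1,y0,y1):
    h=cv2.cvtColor(c['color'],cv2.COLOR_RGB2HSV);m=cv2.inRange(h,(15,130,110),(32,255,255))[y0:y1,x0:x1]
    v,u=np.nonzero(m);return (u.mean()+x0,v.mean()+y0)
a=yel(S,261,276,194,212);b=yel(T,235,260,190,215);pl,e=tri(S,a,T,b);print('plunger',a,b,pl,e)
# grey body points along the axis from both clouds
n=np.array([-.5665,.0897,.819]);n/=np.linalg.norm(n)
for c,(x0,x1,y0,y1) in((S,(240,280,195,230)),(T,(236,262,185,212))):
    Q=cloud(c)[y0:y1,x0:x1].reshape(-1,3);C=c['color'][y0:y1,x0:x1].reshape(-1,3).astype(int)
    r=Q-pl;s=r@n;d=np.linalg.norm(r-np.outer(s,n),axis=1)
    k=(d<22)&(s<-8)&(s>-45);w=Q[k];print('body',k.sum(),w.mean(0),'rad',d[k].mean(),'off',(r-np.outer(s,n))[k].mean(0))
    o=-cam(c)[0].T@cam(c)[1];v=w.mean(0)-o;v-=n*(v@n);v/=np.linalg.norm(v);print(' expected offset of visible surface',-v*9.8)
g=lambda o,k,p:(o[0]+p[0]/k,o[1]+p[1]/k)
for nm,z,pt,ps in(('base',4,(431,192),(666,232)),('rim',68,(434,179),(667,122))):
    t=g((190,160),3,pt);s=g((180,170),3.8,ps);print(nm,tri(S,s,T,t),plane(T,*t,z),plane(S,*s,z))
E
```

```text
plunger (np.float64(266.10869565217394), np.float64(201.3695652173913)) (np.float64(244.63333333333333), np.float64(206.63333333333333)) [482.58623511 129.77280812 144.30264957] 0.07241062226226877
body 191 [491.48381147 133.13430031 123.2229631 ] rad 11.411341672302157 off [-3.57061923  5.33571486 -3.05417511]
 expected offset of visible surface [-4.31810601  7.90874306 -3.85301747]
body 113 [498.97508987 122.32968883 130.75418935] rad 11.874053078743819 off [ 4.46186496 -5.55459151  3.69461948]
 expected offset of visible surface [ 6.61878644 -5.08543706  5.13517244]
base (array([448.08144051, -80.18121803,   1.25047807]), np.float64(0.1866290272417466)) [447.68848268 -79.99390589   4.        ] [445.10422339 -77.00597067   4.        ]
rim (array([447.15945662, -79.33496094,  75.19951927]), np.float64(2.44460707474706)) [447.47971263 -80.450247    68.        ] [457.00932214 -88.45653825  68.        ]
```

Request:
send_rows:
  commands:
    - [[0,0,0,0,0,-9],[0,0,0,0,0,-9]]

```text
time: 0.35
ee_pos: [224.5, -446.5, 231.0]
tool_rot: [0.924, 0.383, -0.0, -0.0]
force: [-0.7, -1.0, 0.7]
width: 85.3
finger_force: 0.0
```

```bash
python3 - <<'E'
from workcell import manip
o=manip.get_obs();print(o['joints'],o['tool_rot'],o['ee_pos'])
E
```

```text
[-1.10494790e+00  2.13167272e-01 -3.47869913e-02  1.32349304e+00
 -1.28218113e-05  1.25150199e+00] [ 9.23928343e-01  3.82565433e-01 -3.02231933e-05 -3.24145607e-04] [ 224.49555414 -446.54056517  231.01854108]
```

```bash
cat >> h.py <<'E'
n=np.array([-.5665,.0897,.819]);n/=np.linalg.norm(n)
def frame(z,y):
    z=z/np.linalg.norm(z);x=np.cross(y,z);x/=np.linalg.norm(x);return np.c_[x,np.cross(z,x),z]
G=np.array([498.5,126.3,121.4]);YL=np.array([.1565,.9877,0])
E
python3 - <<'E'
from h import *
from workcell import manip
o=manip.get_obs();p,q=o['ee_pos'],o['tool_rot']
M0=frame(np.array([0,0,-1.]),YL);M=frame(-n,YL);A=G-19*n+100*n;A[2]+=10
print(A);print(delta(p,q,A,M0));print(Ro.from_matrix(M0.T@M).as_rotvec(degrees=True), M0)
E
```

```text
[452.60728892 133.56668347 197.74797948]
(array([ 571.4, -249. ,   33.5]), array([-1.0000e-02, -5.0000e-02, -1.2601e+02]))
[-3.36161227e-03 -3.50041138e+01 -1.06004496e-03] [[-0.9876785   0.15649659  0.        ]
 [ 0.15649659  0.9876785   0.        ]
 [ 0.          0.         -1.        ]]
```

Request:
send_rows:
  commands:
    - [[45,-19.5,0,0,0,0],[45,-19.5,0,0,0,0],[45,-19.5,0,0,0,0],[45,-19.5,0,0,0,0],[45,-19.5,0,0,0,0],[45,-19.5,0,0,0,0],[45,-19.5,0,0,0,0],[45,-19.5,0,0,0,0],[45,-19.5,0,0,0,0],[45,-19.5,0,0,0,0],[45,-19.5,0,0,0,0],[31,-15,0,0,0,0]]

```text
time: 1.85
ee_pos: [437.4, 88.3, 231.0]
tool_rot: [0.925, 0.381, -0.0, -0.0]
force: [0.6, -0.2, -0.4]
width: 85.7
finger_force: 0.0
```

Request:
send_rows:
  commands:
    - [[0,0,0,0,0,-10.5],[0,0,0,0,0,-10.5],[0,0,0,0,0,-10.5],[0,0,0,0,0,-10.5],[0,0,0,0,0,-10.5],[0,0,0,0,0,-10.5],[0,0,0,0,0,-10.5],[0,0,0,0,0,-10.5],[0,0,0,0,0,-10.5],[0,0,0,0,0,-10.5],[0,0,0,0,0,-10.5],[0,0,0,0,0,-10.5]]

```text
time: 3.35
ee_pos: [436.9, 86.3, 231.1]
tool_rot: [0.078, 0.997, -0.0, -0.0]
force: [0.2, 0.3, -0.1]
width: 85.5
finger_force: 0.0
```

Request:
send_rows:
  commands:
    - [[0,0,0,0,-8.75,0],[0,0,0,0,-8.75,0],[0,0,0,0,-8.75,0],[0,0,0,0,-8.75,0],[0,0,0,0,0,0],[0,0,0,0,0,0]]

```text
time: 4.1
ee_pos: [437.7, 86.8, 232.2]
tool_rot: [0.077, 0.951, -0.024, 0.299]
force: [0.4, 0.9, 0.8]
width: 85.8
finger_force: 0.0
```

```bash
python3 - <<'E'
from h import *
from workcell import manip,viewer
o=manip.get_obs();p,q=o['ee_pos'],o['tool_rot'];print(o['time'],p,o['joints'])
print('to pre',delta(p,q,G+81*n,frame(-n,YL)),'to grasp',delta(p,q,G-19*n,frame(-n,YL)))
c=viewer.capture('wrist');pickle.dump((c,p,q),open('w.pkl','wb'));cv2.imwrite('pics/w1.png',c['color'][:,:,::-1])
Mt=np.linalg.inv(c['mount']);R=Ro.from_quat(q)
def proj(P):
    t=R.inv().apply(P-p);k=Mt[:3,:3]@t+Mt[:3,3];return np.round([c['fx']*k[0]/k[2]+c['cx'],c['fy']*k[1]/k[2]+c['cy'],k[2]],1)
print('plunger exp',proj(G+31*n),'body',proj(G),'mouth',proj(G-26*n)); print(c['mount'])
E
```

```text
4.1 [437.70801322  86.784434   232.24664928] [ 0.41994777 -0.37052062 -0.75242229  0.66027847 -0.31979366  0.49497691]
to pre (array([19.6, 48.5, 40.6]), array([-0.13, -0.06, -0.25])) to grasp (array([ 19.5,  48.8, 140.6]), array([-0.13, -0.06, -0.25]))
plunger exp [379.4 187.4 239.4] body [372.9 179.8 269.2] mouth [368.4 174.6 294.1]
[[ 6.27105368e-05 -9.59109467e-01 -2.83035380e-01  7.28648593e+01]
 [ 9.99999534e-01  3.32942412e-04 -9.06663017e-04  4.50849695e-01]
 [ 9.63823565e-04 -2.83035191e-01  9.59109041e-01 -1.43355999e+02]
 [ 0.00000000e+00  0.00000000e+00  0.00000000e+00  1.00000000e+00]]
```

View pics/w1.png

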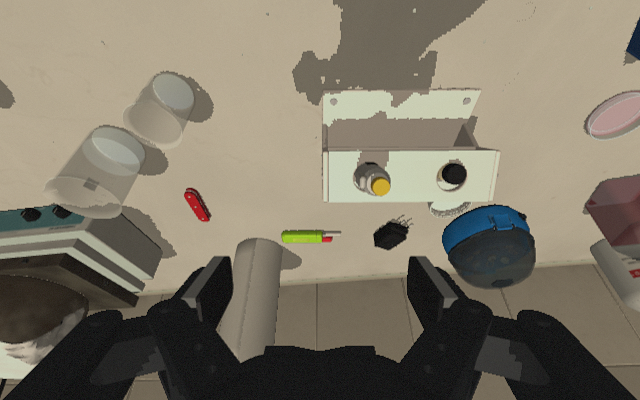

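The wrist view shows the plunger at (380,187), where I predicted (379,187), and the body running down to about (370,176) at the hole. The estimate holds, so I'll go in.

Request:
send_rows:
  commands:
    - [[10,24,0,0,0,0],[9.5,24.5,0,0,0,0],[0,0,20,0,0,0],[0,0,20,0,0,0],[0,0,20,0,0,0],[0,0,20,0,0,0],[0,0,20,0,0,0],[0,0,20,0,0,0],[0,0,10,0,0,0],[0,0,10,0,0,0],[0,0,0,0,0,0],[0,0,0,0,0,0]]

```text
time: 5.65
ee_pos: [508.5, 123.9, 105.8]
tool_rot: [0.077, 0.951, -0.024, 0.3]
force: [0.4, -1.1, -0.1]
width: 85.4
finger_force: 0.0
```

```bash
python3 - <<'E'
from h import *
from workcell import manip,viewer
o=manip.get_obs();p,q=o['ee_pos'],o['tool_rot'];print(o['time'],p,o['force'])
print('to grasp',delta(p,q,G-19*n,frame(-n,YL)))
c=viewer.capture('wrist');cv2.imwrite('pics/w2.png',c['color'][:,:,::-1])
E
```

```text
5.65 [508.52099191 123.94680539 105.82324876] [ 0.38729984 -1.09051831 -0.11642717]
to grasp (array([-0.5,  0.8,  0.3]), array([-0.17,  0.01, -0.26]))
```

View pics/w2.png

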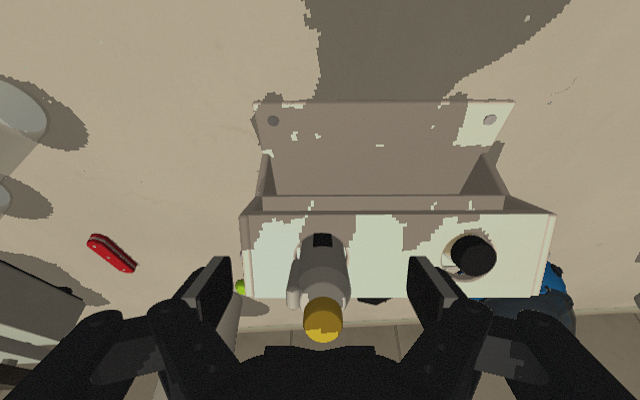

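The wrist view shows the pipette centred between the fingers, with its plunger at (322,320). A small hook sticks out on the left side at (293,287), and a display faces forward at (322,240). I'll turn the gripper 45° about the shared axis so the pads miss both, then close.

Request:
send_rows:
  commands:
    - [[0,0,0,0,0,9],[0,0,0,0,0,9],[0,0,0,0,0,9],[0,0,0,0,0,9],[0,0,0,0,0,9],[0,0,0,0,0,0]]

```text
time: 6.45
ee_pos: [508.5, 124.0, 106.0]
tool_rot: [0.435, 0.849, 0.092, 0.286]
force: [1.1, 0.2, -0.3]
width: 85.5
finger_force: 0.0
```

Request:
send_rows:
  commands:
    - [[0,0,0,0,0,0],[0,0,0,0,0,0],[0,0,0,0,0,0],[0,0,0,0,0,0],[0,0,0,0,0,0],[0,0,0,0,0,0],[0,0,0,0,0,0],[0,0,0,0,0,0]]
  claw: 1
  squeeze: 45

```text
time: 7.45
ee_pos: [509.1, 124.2, 106.1]
tool_rot: [0.435, 0.848, 0.093, 0.287]
force: [2.7, 2.5, 5.8]
width: 24.0
finger_force: 44.5
```

```bash
python3 - <<'E'
from h import *
from workcell import manip,viewer
o=manip.get_obs();print(o['time'],o['ee_pos'],o['force'],o['width'],o['finger_force'])
c=viewer.capture('wrist');cv2.imwrite('pics/w3.png',c['color'][:,:,::-1])
E
```

```text
7.45 [509.14029783 124.17623022 106.14497857] [2.69813619 2.46811064 5.80265683] 23.98162232008542 44.46882784366608
```

View pics/w3.png

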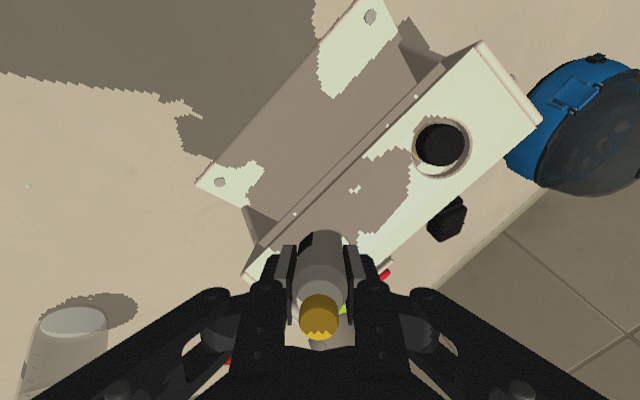

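The pads hold the grey body between (290,285) and (350,285), with the width at 24 mm. Next I draw it out along its axis.

Request:
send_rows:
  commands:
    - [[0,0,-4,0,0,0],[0,0,-8,0,0,0],[0,0,-11,0,0,0],[0,0,-12,0,0,0],[0,0,-12,0,0,0],[0,0,-12,0,0,0],[0,0,-12,0,0,0],[0,0,-12,0,0,0],[0,0,-12,0,0,0],[0,0,-12,0,0,0],[0,0,-12,0,0,0],[0,0,-12,0,0,0]]

```text
time: 9.0
ee_pos: [433.4, 135.5, 212.2]
tool_rot: [0.435, 0.849, 0.091, 0.286]
force: [-0.5, 0.1, -1.1]
width: 24.0
finger_force: 44.4
```

```bash
python3 - <<'E'
from h import *
from workcell import manip,viewer
o=manip.get_obs();p,q=o['ee_pos'],o['tool_rot'];print(o['time'],p,o['force'],o['width'],o['finger_force'])
R=Ro.from_quat(q);z=R.as_matrix()[:,2]
Rt=Ro.align_vectors([[0,0,-1.]],[z])[0];print('tilt rotvec in tool deg',R.inv().apply(Rt.as_rotvec(degrees=True)))
M=(Rt*R).as_matrix()
print('tip est',p-19*z+131*z)
print('after tilt, shift in tool axes to above beaker:',M.T@(np.array([447.5,-79.5,240])-p), 'to final',M.T@(np.array([447.5,-79.5,68+25+131-19])-p))
for n_ in('scene','top'):
    c=viewer.capture(n_);cv2.imwrite(f'pics/{n_}3.png',c['color'][:,:,::-1])
E
```

```text
9.0 [433.38242805 135.50885865 212.19921795] [-0.494995    0.09392209 -1.10217996] 24.045777592356394 44.41766381263733
tilt rotvec in tool deg [2.46274472e+01 2.47501031e+01 5.39011449e-16]
tip est [496.62190753 125.01106696 120.35933226]
after tilt, shift in tool axes to above beaker: [-182.80922968 -114.05656788  -27.80078205] to final [-182.80922968 -114.05656788    7.19921795]
```

View pics/scene3.png

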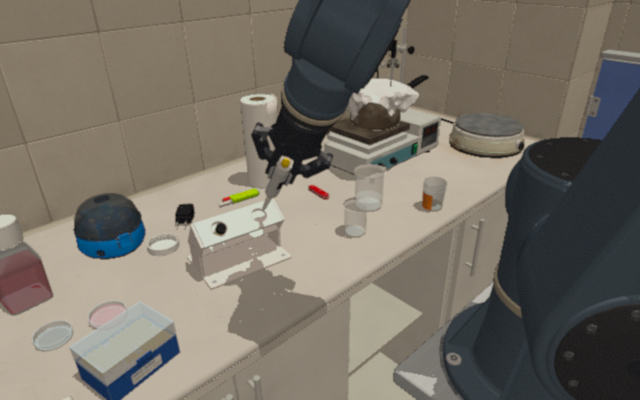

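The pipette is out of its hole in the scene view, with its tip about (266,212) just above the plate. I'll retract further and turn it upright.

Request:
send_rows:
  commands:
    - [[0,0,-12,0,0,0],[0,0,-14,0,0,0],[0,0,-14,0,0,0],[0,0,-10,0,0,0],[0,0,0,3.5,3.5,0],[0,0,0,3.5,3.5,0],[0,0,0,3.5,3.5,0],[0,0,0,3.5,3.5,0],[0,0,0,3.5,3.5,0],[0,0,0,3.5,3.5,0],[0,0,0,3.6,3.7,0],[0,0,0,0,0,0]]

```text
time: 10.6
ee_pos: [406.8, 140.2, 252.6]
tool_rot: [0.457, 0.889, 0.0, 0.0]
force: [-0.9, -0.0, -0.4]
width: 23.8
finger_force: 44.3
```

```bash
cat > st.py <<'E'
from h import *
from workcell import manip
o=manip.get_obs();p,q=o['ee_pos'],o['tool_rot'];print(o['time'],p,o['width'],o['finger_force'],o['joints'])
R=Ro.from_quat(q);z=R.as_matrix()[:,2];Rt=Ro.align_vectors([[0,0,-1.]],[z])[0]
print('tilt',R.inv().apply(Rt.as_rotvec(degrees=True)),'to final',(Rt*R).inv().apply(np.array([447.5,-79.5,205])-p))
E
python3 st.py
```

```text
10.6 [406.76347997 140.2368757  252.58115273] 23.797323060447006 44.32295501232147 [ 3.32142672e-01  6.59727450e-02 -1.52763498e-01  1.35167516e+00
 -1.92493639e-04  1.28124478e+00]
tilt [ 1.79872856e-02  1.68669853e-02 -5.30734802e-23] to final [-202.34803464  -94.86322514   47.58115273]
```

Request:
send_rows:
  commands:
    - [[-10,-4.7,0,0,0,0],[-20,-9.4,0,0,0,0],[-21,-9.8,0,0,0,0],[-21,-9.8,0,0,0,0],[-21,-9.8,0,0,0,0],[-21,-9.8,0,0,0,0],[-21,-9.8,0,0,0,0],[-21,-9.8,0,0,0,0],[-21,-9.8,0,0,0,0],[-17,-8,0,0,0,0],[-8.3,-4.2,0,0,0,0],[0,0,0,0,0,0]]

```text
time: 12.1
ee_pos: [446.6, -79.3, 253.8]
tool_rot: [0.457, 0.89, 0.001, 0.001]
force: [0.1, -0.1, -1.1]
width: 24.0
finger_force: 44.3
```

```bash
python3 st.py; python3 - <<'E'
from h import *
from workcell import viewer
I=[]
for n_,(x0,x1,y0,y1) in(('scene',(310,410,110,260)),('top',(290,390,150,300))):
    c=viewer.capture(n_);pickle.dump(c,open(n_+'4.pkl','wb'));I.append(cv2.resize(c['color'][y0:y1,x0:x1],None,fx=3.9,fy=3.9,interpolation=2))
cv2.imwrite('pics/c4.png',np.hstack(I)[:,:,::-1])
E
```

```text
12.1 [446.63562336 -79.31384048 253.79232895] 24.04882869601297 44.32239532470703 [-1.76442474e-01  1.11275475e-01 -9.95304093e-02  1.35678284e+00
  9.97441553e-04  7.72016270e-01]
tilt [ 1.69150488e-01  9.18147851e-02 -8.48646954e-21] to final [-0.65513524  0.59380144 48.79232895]
```

View pics/c4.png

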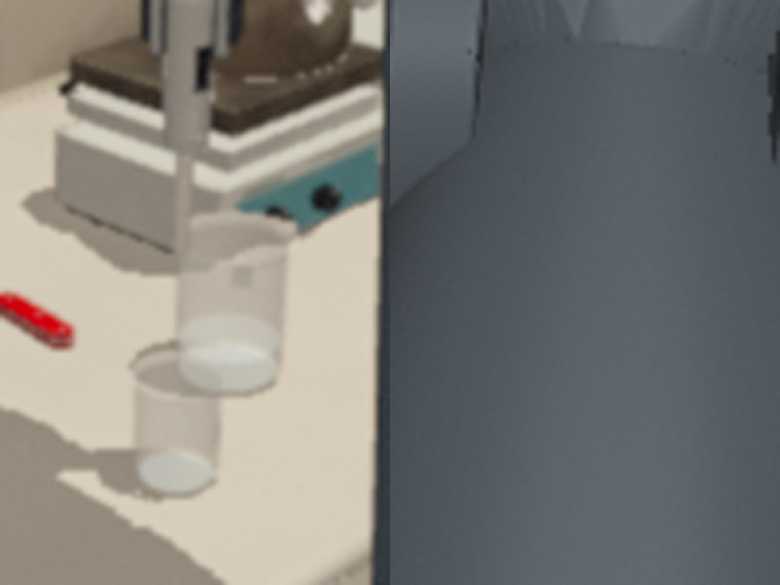

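The scene crop shows the pipette upright, body centre at about (189,70), tip about (183,257). The small beaker is centred near x=177 in the crop; the top view is blocked by the arm. I'll check this against the projections and the wrist view.

```bash
python3 - <<'E'
from h import *
from workcell import manip,viewer
S=pickle.load(open('scene4.pkl','rb'));R,t=cam(S)
def pr(P):
    k=R@np.array(P)+t;return np.array([(S['fx']*k[0]/k[2]+S['cx']-310)*3.9,(S['fy']*k[1]/k[2]+S['cy']-110)*3.9]).round(1)
o=manip.get_obs();p,q=o['ee_pos'],o['tool_rot'];z=Ro.from_quat(q).as_matrix()[:,2]
for d in(0,12,50,80,112):print('axis',d,pr(p+d*z))
for zz in(4,68):print('beaker',zz,pr((447.5,-79.5,zz)))
c=viewer.capture('wrist');pickle.dump((c,p,q),open('w5.pkl','wb'));cv2.imwrite('pics/w5.png',c['color'][:,:,::-1])
Mt=np.linalg.inv(c['mount']);Rq=Ro.from_quat(q)
for nm,P in(('tip',p+112*z),('rim',(447.5,-79.5,68)),('base',(447.5,-79.5,4))):
    k=Mt[:3,:3]@Rq.inv().apply(np.array(P)-p)+Mt[:3,3];print(nm,c['fx']*k[0]/k[2]+c['cx'],c['fy']*k[1]/k[2]+c['cy'])
E
```

```text
axis 0 [188.3  48.9]
axis 12 [187.6  71.6]
axis 50 [185.4 141.8]
axis 80 [183.7 195.2]
axis 112 [182.  250.5]
beaker 4 [176.4 468.8]
beaker 68 [179.2 370.7]
tip 320.14216859935755 203.7102149458625
rim 319.68123403722416 186.49894133483258
base 319.5332692199064 175.91291541792933
```

View pics/w5.png

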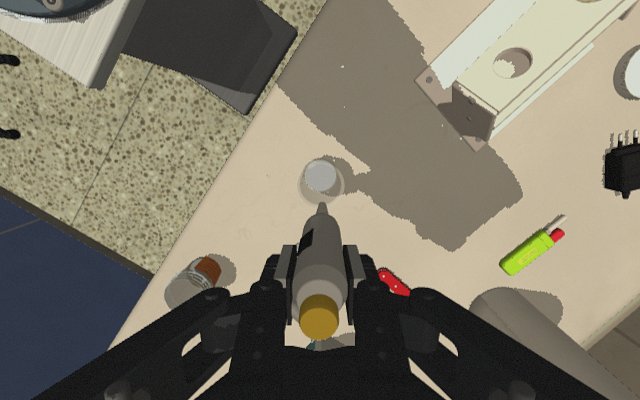

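In the wrist view the tip is at (322,203) and the beaker's disc and rim are centred at (321,175) and (322,183). Both are within about 1 mm of prediction, so I lower it 46 mm.

Request:
send_rows:
  commands:
    - [[-0.5,0.5,4,0.1,0.1,0],[0,0,6,0,0,0],[0,0,6,0,0,0],[0,0,6,0,0,0],[0,0,6,0,0,0],[0,0,6,0,0,0],[0,0,6,0,0,0],[0,0,4,0,0,0],[0,0,2,0,0,0],[0,0,0,0,0,0],[0,0,0,0,0,0],[0,0,0,0,0,0]]

```text
time: 13.75
ee_pos: [447.8, -79.1, 207.8]
tool_rot: [0.456, 0.89, 0.001, -0.0]
force: [-0.1, -1.1, -1.0]
width: 24.1
finger_force: 44.3
```

```bash
python3 st.py; python3 - <<'E'
from h import *
from workcell import viewer
I=[]
c=viewer.capture('scene');I.append(cv2.resize(c['color'][130:250,330:390],None,fx=4.9,fy=4.9,interpolation=2))
c=viewer.capture('wrist');I.append(cv2.resize(c['color'][130:250,270:370],None,fx=4.9,fy=4.9,interpolation=2))
cv2.imwrite('pics/c6.png',np.hstack(I)[:,:,::-1])
E
```

```text
13.75 [447.75482834 -79.14787032 207.78038253] 24.06781390853641 44.322797656059265 [-1.75815344e-01  1.25748271e-01 -1.99043711e-01  1.24578121e+00
  1.23410938e-03  7.72053359e-01]
tilt [ 5.95802808e-02 -4.01675409e-02  3.48547437e-21] to final [-0.13731971 -0.41240282  2.78038253]
```

View pics/c6.png

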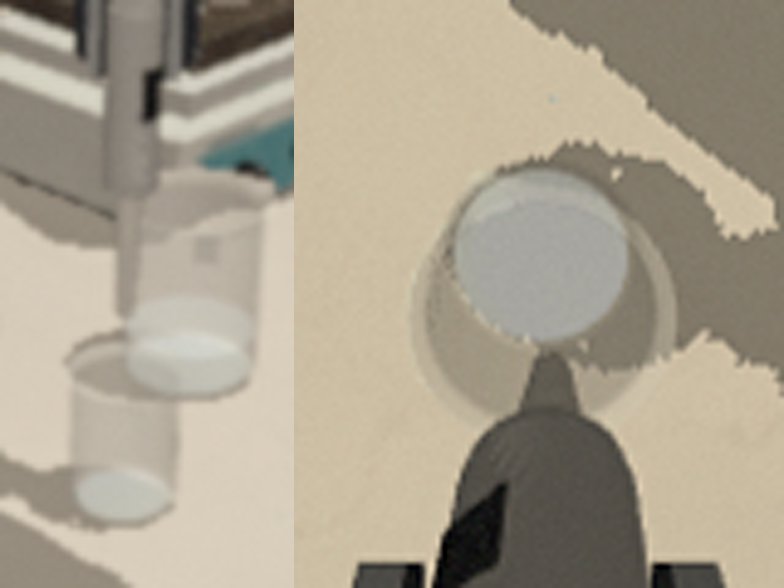

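The tip is at (124,318) in the scene crop, over a rim centred near (122,368), so the gap is about 21 mm. It is also centred across the rim in the wrist view (548 against 545), so I'm handing it in.

```bash
python3 -c "
from workcell import manip
print(manip.hand_in())"
```

```text
the job is handed in; nothing more can be done
None
```

The pipette is out of the stand and held upright and still, with its tip centred over the small beaker about 21 mm above the rim by my estimate; I handed the job in at about 14 s, and no verdict came back.

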